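# Find and mark the balance point of an incense wand

## Robot

A 7-joint arm with a two-finger parallel gripper is mounted at the origin on the work surface. World frame = base frame: x ahead of the robot, y to its left, z up, the work surface at z = 0. Lengths are in mm, angles in rad, forces in N, time in s.
With the tool pointing down it reaches from about 400 to 850 mm from the base axis. Payload 4.5 kg.
Tool frame: the origin (TCP) lies between the finger pads; the fingertips stand 8 mm ahead of it and the grasp point (between the pads) lies 11 mm behind it; z points along the fingers, x is the direction in which the jaws open and shut, and the axes are right-handed (so a half turn about z gives the same grasp; the last joint's range is limited). The gripper opens to 88 mm and grips with 3 to 60 N. Pads are 18 mm wide; open, the fingers measure 123 mm over their backs; the gripper's body (75 mm by 187 mm) begins 45 mm behind the grasp point.
Start: joints at [-1.112, 0.689, -0.195, 1.565, 0.157, 0.902, -0.215], TCP at [257.57, 569.482, 246.743] pointing down, gripper open.
Joint ranges: [-3.01, 3.01], [-0.46, 2.08], [-1.47, 1.51], [0.13, 2.56], [-1, 4.14], [0.04, 2.09], [-2.66, 2.66]. Speed limits (rad/s): [2.57, 2.57, 3.14, 3.14, 3.14, 3.14, 3.14].

## Interface

Orientations are given as a unit quaternion [w, x, y, z].
In Python, from station import manip gives the robot as it stands. The module is installed in compiled form; this text tells all that it offers.
- The arm moves only by the tool carry_out, never from a script. Its argument "increments" is a list of rows, each a list of 7 numbers: the shift along the tool's x, y, z in units of 40 mm (1.0 is 40 mm), then the turn, a rotation vector about the tool's x, y, z in degrees, then the closure, from 0 (fully open) to 1 (shut). A call has exactly 5 rows; each row shifts and turns the commanded pose from where the row before left it, along the tool's axes as they then stand; what a row does not reach is not made up. A row lasts 1/10 s, in which the tool goes at most 50 mm and 8.59 degrees, less where a joint would pass 70% of its speed; a pose out of reach is approached as far as the arm can. A call is refused whole if a number of a shift passes 1 or a number of a turn 8.59, either way. A call with a gripper value outside its range is refused whole. The fingers move at their own pace and stop on an object; "squeeze" is the grip in N (left out, the last holds). Time passes only in rows, so rows that do not move let the fingers close, or fill a call up. It gives the time, the measured TCP pose, the force and the opening at its end, in the units of the state.
- manip.sense(): the state, without advancing time (a new reading comes with each control period).
- manip.read_camera(name): name is "scene" or "top" or "wrist"; returns the picture (480x640x3 uint8, red, green, blue); there is no depth.
- manip.camera_params(name): a dict with "fov_y" (degrees; the focal length in pixels is half the picture's height over the tangent of half this angle, whatever the lens; pixels are square), "cx", "cy" (the principal point, pixels), "pose" (4x4, takes a point from camera to world coordinates). Camera axes: x right, y down, z forward; pixel columns grow to the right and rows downward; lengths in mm; the calibration is good to about 2 mm. A picture is of the moment at which its call begins: read the wrist's pose just before it. camera_params takes no time and is no camera call; for the wrist camera it gives the pose at the moment of the call.
- manip.hand_in(): hands the job in, once; it reports no verdict.
Trained networks look in the newest picture that a camera, given by its name, has taken for a name from the list of things; names that differ only in an ending like _2 or _b are one class to them, and where a whole thing is asked for, a point or a joint stands for the part that bears it (a point fixed in the world has none). Each returns a list of dicts, best first, with "p" (0 to 1); they miss things now and then, are a little off and sometimes report something else, mostly with a low value. They report only what shows in the picture. A call takes as long as a camera call. They do not tell look-alikes from the thing itself.
- manip.spot_in(query, camera): "point" ([column, row] in pixels, amid what is visible of it).
- manip.masks_of(query, camera): "pixels" (480x640 bool, what is visible of it) and "point" ([column, row] in pixels, amid what is visible of it).
The state is a dict: "clock": time; "joints": joint angles; "qd": joint speeds; "tau": joint torques, N m; "tcp_pos": TCP position; "tool_rot": TCP orientation; "ft_force": force on the tool from outside, world axes, zero at the start; "torque": the same for the moment, N m; "grip_width": finger opening in mm.
Only numpy, scipy, OpenCV 4.12 (cv2) and the standard library are available. Lean on these libraries where they do the work, as an engineer would, in place of code of your own. Each camera call takes 0.05 s, during which the arm holds its last target. There are 200 camera calls.

## Task

Slide the incense wand along its wooden stand, head first over the stand's end edge beside the low ledge, gently (it is brittle: never push, pinch or press it with more than 15 N) and without lifting it off, only just far enough that it tips down onto the low ledge by its own weight and rests there lightly. Then mark the balance point: set the metal saddle marker over the tipped wand, seated astride it right above the edge, and let go. Leave the cup, the jar and the bowl alone.

Things in the scene. Friction and masses are not known exactly. Their poses are not given: they have to be found in the camera images.
- stand: Fixed low wooden balancing stand. Origin on the table; y is the direction in which the wand slides, x across, z up. Block 70 mm wide, top 45 mm up, from y = -110 to +60 mm; its end at y = +60 is the tipping edge. The wand lies on it between two rails (22 mm apart, 6 mm high, y = -100 to 0).
- edge (a point): Middle of the stand's tipping edge, on the block's top (45 mm above the table); axes as the stand's. At the start the edge is under a point of the wand 92 to 125 mm from mid-length towards the head.
- ledge: Fixed catch ledge beyond the edge: 60 mm wide, flat top 36 mm above the table (9 mm below the edge), from 50 to 140 mm past the edge. Origin on the table 95 mm past the edge. With the balance point d mm past the edge the wand's head presses on it with about 0.024 N x d; resting lightly means d no more than about 8.
- wand: Loose incense wand, 300 mm long, 0.17 to 0.29 kg. y runs along it from tail to head, z up; origin on the underside at mid-length. Wooden stick 18 x 18 mm from y = -150 to +90, then the head. Its balance point is hidden and differs each time: at y = 30 to 82 mm. Once that has passed the edge the wand tips 0.07 to 0.14 rad, head down on the ledge.
- wand_mid (a point): Centre of the wand's stick at mid-length of the wand (9 mm above the underside); axes as the wand's. The wand is brittle: neither the fingers nor the saddle may press on it with more than 15 N; sliding it takes 1 to 4 N.
- wand_tail (a point): Middle of the wand's tail end face (18 x 18 mm), 150 mm behind mid-length. At the start it sticks out 70 to 110 mm behind the stand and can be pushed with closed fingers. Anything that presses on this face holds it by friction and keeps the wand from tipping: back away from it to see whether it tips.
- wand_head (a point): Middle of the wand's hard clay head: 60 mm long (90 to 150 mm from mid-length), 32 mm wide, 30 mm high, underside flush with the stick's.
- saddle_mid (a point): Marker saddle, loose on the table, 30 g: steel bridge open below, square wooden post on top to grip. Point at its centre, 26 mm above its feet (52 in all), 12 mm above the stick's top when seated. Bridge 36 (x) by 18 mm (y), legs 14 high, slot between them 22 wide, open along y, which goes along the wand, either way round. Post 14 x 14 mm, from 20 to 52 mm up.
- cup: Bystander: paper cup, 68 mm wide, 70 mm high; origin at the centre of its underside.
- jar: Bystander: glass jar, 64 mm wide, 80 mm high; origin at the centre of its underside.
- bowl: Bystander: small white bowl, 110 mm wide, 45 mm high; origin at the centre of its underside.
- saddle: The same marker saddle; origin at the middle between its feet, 26 mm below its centre; axes as above (x across the slot, z up).
Things that resemble listed ones, but are neither listed nor needed, are in the scene too. Of the things that look like the saddle, take the one that is farthest to the robot's right at the start.

How it is judged:
By the outcome, as a careful person would: the job done as asked, in the order asked, and still so for the second after the job is handed in, with the robot touching nothing.
It also fails if it takes over 72 s, if anything falls off the work surface, if the arm or the gripper's body presses on something with over 40 N, if the wrist force passes 120 N, or if a joint passes its speed limit or range.

## Working session

There is one attempt and no reset: what is moved stays moved. The work goes in short steps, Python scripts to look and compute and a tool call to move; the robot and the scene stay as the last step left them, time stands still between calls to the robot, and variables do not carry over. Pictures are saved under pics/ and viewed, on a budget of 10 in all, crops included, one or two more only if the job needs it, and the job is handed in when it is done.

Besides the shell and the picture viewer there is one more tool, called after "Call:" as name(argument=value, ...), one argument or row to a line, values as JSON. carry_out: Moves the arm, as the interface text tells. Its arguments: {"type":"object","properties":{"increments":{"type":"array"},"squeeze":{"type":"number"}},"required":["increments"]}

```bash
mkdir -p pics; cat > h.py <<'E'
import numpy as np, cv2
from station import manip
def cam(n):
    p=manip.camera_params(n); f=240/np.tan(np.radians(p['fov_y'])/2)
    return f,p['cx'],p['cy'],np.array(p['pose'])
def ray(n,px,z,c=None):
    f,cx,cy,T=c or cam(n); d=T[:3,:3]@np.array([(px[0]-cx)/f,(px[1]-cy)/f,1]); o=T[:3,3]
    return o+d*(z-o[2])/d[2]
def proj(n,P,c=None):
    f,cx,cy,T=c or cam(n); q=T[:3,:3].T@(np.array(P,float)-T[:3,3]); return np.array([cx+f*q[0]/q[2],cy+f*q[1]/q[2]])
def save(n,fn):
    im=manip.read_camera(n); cv2.imwrite('pics/'+fn,im[:,:,::-1]); return im
E
python3 - <<'E'
from h import *
a=save('scene','s.png');b=save('top','t.png');
for n in('scene','top'):
    c=cam(n);print(n,c[0],c[3].round(2).tolist())
    for q,z in(('stand',45),('wand_mid',54),('wand_tail',54),('wand_head',60),('saddle_mid',26),('ledge',36),('edge',45),('cup',35),('jar',40),('bowl',22)):
        for r in manip.spot_in(q,n)[:4]: print(q,round(r['p'],2),np.round(r['point']),ray(n,r['point'],z,c).round())
s=manip.sense();print(s)
E
```

```text
scene 469.3684222108471 [[0.18, 0.67, -0.72, 1181.71], [0.98, -0.11, 0.14, -67.31], [0.01, -0.74, -0.68, 662.9], [0.0, 0.0, 0.0, 1.0]]
stand 0.9 [318. 251.] [545.  51.  45.]
wand_mid 0.95 [286. 237.] [504.  -5.  54.]
wand_tail 0.61 [286. 239.] [510.  -7.  54.]
wand_head 0.76 [286. 238.] [514.  -7.  60.]
saddle_mid 0.97 [355. 344.] [751.  76.  26.]
saddle_mid 0.62 [301. 309.] [663.  -0.  26.]
saddle_mid 0.49 [386. 278.] [616. 167.  26.]
ledge 0.94 [374. 239.] [519. 170.  36.]
edge 0.9 [319. 250.] [542.  53.  45.]
cup 0.98 [132. 358.] [ 722. -273.   35.]
cup 0.69 [437. 175.] [325. 376.  35.]
jar 0.94 [493. 306.] [725. 323.  40.]
jar 0.31 [301. 309.] [676.  -2.  40.]
bowl 0.72 [438. 178.] [320. 381.  22.]
top 480.3110941802431 [[0.01, -0.99, 0.15, 383.75], [-1.0, -0.01, 0.01, 53.64], [-0.01, -0.15, -0.99, 990.95], [0.0, 0.0, 0.0, 1.0]]
stand 0.81 [318. 254.] [499.  52.  45.]
stand 0.74 [149. 341.] [327. 377.  45.]
wand_mid 0.96 [345. 246.] [514.  -1.  54.]
wand_tail 0.88 [343. 247.] [511.   2.  54.]
wand_head 0.81 [344. 245.] [515.  -0.  60.]
saddle_mid 0.69 [264. 204.] [604. 163.  26.]
[... 381 characters left out ...]
, 'joints': array([-1.11221283,  0.68910473, -0.19459909,  1.56533106,  0.15730981,
        0.9025074 , -0.21508883]), 'qd': array([-6.93570245e-04, -9.65559276e-04, -2.01406323e-04, -1.48624648e-03,
       -4.92206038e-04,  3.67033779e-04, -2.07040454e-05]), 'tau': array([-3.28129736e-04, -5.27507544e+01, -1.26780253e+00, -1.53744203e+01,
       -5.20909578e-02, -7.44567787e-04,  1.61462788e-05]), 'tcp_pos': array([257.55934458, 569.46686128, 246.73143806]), 'tool_rot': array([-8.76798951e-06,  8.40263232e-01,  5.42178661e-01,  1.49944094e-05]), 'ft_force': array([0.12485849, 0.2384395 , 0.0803705 ]), 'torque': array([-0.0385258 , -0.07353893, -0.00867605]), 'grip_width': 88.15819645850185}
```

View pics/t.png

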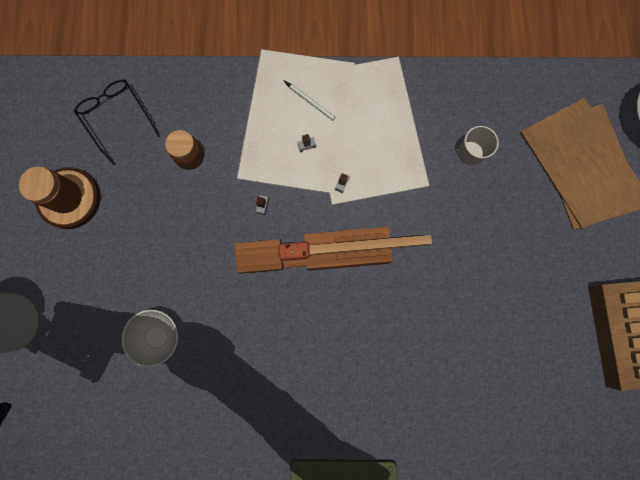

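View pics/s.png

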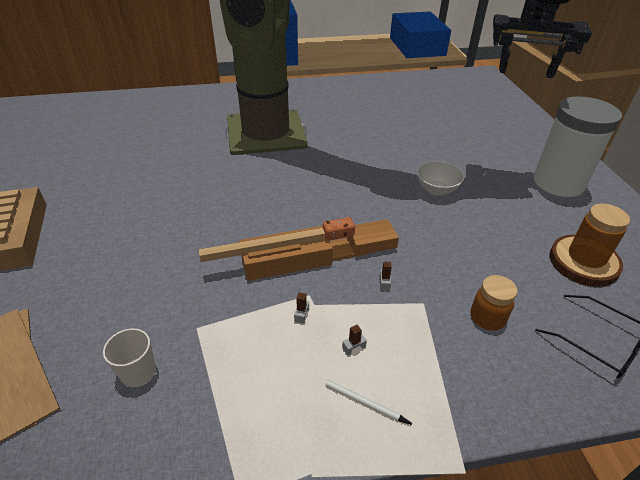

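The top view shows the wand with its head at (295,251) and its tail at (431,240), pointing to +y. The rightmost saddle is at (343,182), near world (650,0). I'll zoom in to measure the edges.

```bash
python3 - <<'E'
from h import *
t=cv2.imread('pics/t.png')[222:278,232:440];s=cv2.imread('pics/s.png')[212:282,196:404]
f=lambda i:cv2.resize(cv2.convertScaleAbs(i,alpha=1.6),None,fx=3.8,fy=3.8,interpolation=cv2.INTER_CUBIC)
v=np.vstack([f(t),f(s)]);
cv2.imwrite('pics/z.png',v);print(v.shape)
for n in('top','scene'):
    manip.read_camera(n)
    for q in('wand','stand','ledge'):
        r=manip.masks_of(q,n)
        for k in r[:1]:
            m=k['pixels'].astype(np.uint8);c=max(cv2.findContours(m,0,1)[0],key=cv2.contourArea)
            print(n,q,round(k['p'],2),m.sum(),cv2.approxPolyDP(c,2,True)[:,0].tolist())
E
```

```text
(479, 790, 3)
top wand 0.69 1707 [[431, 236], [316, 245], [292, 242], [281, 243], [278, 248], [280, 258], [285, 260], [307, 258], [311, 254], [421, 245], [430, 243]]
top stand 0.66 3935 [[235, 245], [239, 272], [278, 270], [305, 265], [308, 269], [390, 263], [393, 259], [390, 248], [315, 254], [306, 260], [282, 260], [279, 257], [278, 239], [238, 242]]
top ledge 0.6 1352 [[280, 240], [238, 243], [238, 272], [281, 269], [282, 263], [277, 256]]
scene wand 0.66 2203 [[355, 228], [350, 218], [339, 218], [324, 222], [318, 229], [199, 250], [201, 260], [222, 259], [292, 243], [345, 238], [354, 235]]
scene stand 0.94 4118 [[398, 237], [390, 222], [385, 219], [358, 225], [351, 237], [280, 246], [246, 253], [241, 258], [246, 279], [250, 281], [328, 265], [335, 259], [397, 245]]
scene ledge 0.74 2274 [[127, 329], [107, 340], [103, 354], [123, 383], [137, 386], [150, 379], [155, 371], [148, 336], [140, 330]]
```

View pics/z.png

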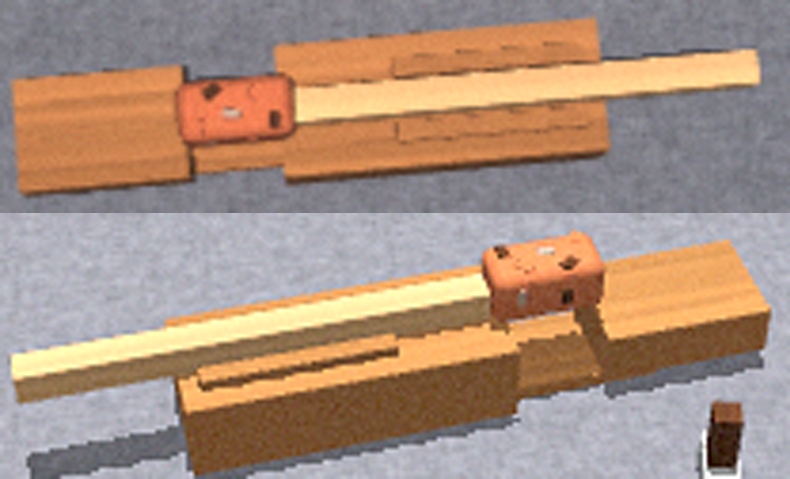

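The zoom shows the tipping edge in the top crop at about (274,47)-(284,177), and the tail's end face near x=758. Next I'll convert these to world positions.

```bash
python3 - <<'E'
from h import *
T=lambda x,y:((x+.5)/3.8-.5+232,(y+.5)/3.8-.5+222)
S=lambda x,y:((x+.5)/3.8-.5+196,(y-213+.5)/3.8-.5+212)
for l,p,z in(('edgeFar',(274,47),45),('edgeNear',(284,177),45),('backFar',(597,19),45),('backNear',(608,150),45),('tailFar',(757,50),63),('tailNear',(759,85),63),('ledgeFarIn',(183,66),36),('ledgeFarOut',(12,80),36),('ledgeNearOut',(20,190),36),('stickFarHead',(297,88),63),('stickNearHead',(297,123),63)):
    print('top',l,ray('top',T(*p),z).round(1))
for l,p,z in(('backFar',(182,395),45),('edgeFar',(518,345),45),('backFar0',(195,472),0),('edgeFar0',(517,413),0),('tailFarTop',(15,379),63),('tailNearTop',(12,354),63),('tailFarBot',(18,402),45),('ledgeFarOut',(769,310),36)):
    print('scene',l,ray('scene',S(*p),z).round(1))
E
```

```text
top edgeFar [538.4  80.3  45. ]
top edgeNear [470.   74.3  45. ]
top backFar [554.6 -89.3  45. ]
top backNear [485.4 -94.   45. ]
top tailFar [ 535.7 -168.5   63. ]
top tailNear [ 517.6 -169.    63. ]
top ledgeFarIn [529.3 128.7  36. ]
top ledgeFarOut [521.2 219.1  36. ]
top ledgeNearOut [462.9 213.   36. ]
top stickFarHead [514.2  67.8  63. ]
top stickNearHead [496.1  67.6  63. ]
scene backFar [544.1 -90.3  45. ]
scene edgeFar [536.4  79.6  45. ]
scene backFar0 [554.2 -88.8   0. ]
scene edgeFar0 [540.4  79.6   0. ]
scene tailFarTop [ 538.3 -168.    63. ]
scene tailNearTop [ 520.3 -169.6   63. ]
scene tailFarBot [ 535.6 -169.5   45. ]
scene ledgeFarOut [522.6 217.5  36. ]
```

```bash
cat >> h.py <<'E'
from scipy.spatial.transform import Rotation as R
U=np.array([-.0914,.9958,0]);EDGE=np.array([504.3,77.3,45]);TAIL0=np.array([526.8,-168.8,54])
RX=np.array([.9958,.0914,0])
def down(x): x=np.array(x)/np.linalg.norm(x); z=np.array([0,0,-1.]); return R.from_matrix(np.c_[x,np.cross(z,x),z])
def cur():
    s=manip.sense(); return s['tcp_pos'],R.from_quat(np.roll(s['tool_rot'],-1)),s
def plan(pos,rot,n,grip=1):
    p,r,s=cur(); rv=(r.inv()*rot).as_rotvec(); st=(np.array(pos)-p)/n
    print('t',round(s['clock'],2),'dist',np.round(np.array(pos)-p,1),'rot',np.degrees(rv).round(1))
    for i in range(n):
        a=r*R.from_rotvec(rv*i/n); print((a.inv().apply(st)/40).round(3).tolist()+np.degrees(rv/n).round(2).tolist()+[grip])
E
python3 - <<'E'
from h import *
plan([530.9,-213.6,130],down(RX),20)
E
```

```text
t 1.5 dist [ 273.4 -783.1 -116.7] rot [-0.  -0.  60.4]
[-0.751, 0.715, 0.146, -0.0, -0.0, 3.02, 1]
[-0.712, 0.753, 0.146, -0.0, -0.0, 3.02, 1]
[-0.672, 0.79, 0.146, -0.0, -0.0, 3.02, 1]
[-0.629, 0.824, 0.146, -0.0, -0.0, 3.02, 1]
[-0.585, 0.856, 0.146, -0.0, -0.0, 3.02, 1]
[-0.539, 0.886, 0.146, -0.0, -0.0, 3.02, 1]
[-0.491, 0.913, 0.146, -0.0, -0.0, 3.02, 1]
[-0.443, 0.938, 0.146, -0.0, -0.0, 3.02, 1]
[-0.393, 0.96, 0.146, -0.0, -0.0, 3.02, 1]
[-0.342, 0.979, 0.146, -0.0, -0.0, 3.02, 1]
[-0.289, 0.996, 0.146, -0.0, -0.0, 3.02, 1]
[-0.237, 1.009, 0.146, -0.0, -0.0, 3.02, 1]
[-0.183, 1.02, 0.146, -0.0, -0.0, 3.02, 1]
[-0.129, 1.029, 0.146, -0.0, -0.0, 3.02, 1]
[-0.075, 1.034, 0.146, -0.0, -0.0, 3.02, 1]
[-0.02, 1.037, 0.146, -0.0, -0.0, 3.02, 1]
[0.035, 1.036, 0.146, -0.0, -0.0, 3.02, 1]
[0.089, 1.033, 0.146, -0.0, -0.0, 3.02, 1]
[0.144, 1.027, 0.146, -0.0, -0.0, 3.02, 1]
[0.197, 1.018, 0.146, -0.0, -0.0, 3.02, 1]
```

Call:
carry_out(
  increments=[
    [-0.6,0.7,0,0,0,3,1],
    [-0.55,0.75,0,0,0,3,1],
    [-0.5,0.8,0,0,0,3,1],
    [-0.45,0.8,0,0,0,3,1],
    [-0.4,0.85,0,0,0,3,1],
  ],
  squeeze=10,
)

```text
clock: 2.0
tcp_pos: [342.5, 402.5, 246.9]
tool_rot: [-0.0, 0.904, 0.427, 0.0]
ft_force: [-0.3, -0.6, -0.3]
grip_width: 50.2
```

Call:
carry_out(
  increments=[
    [-0.4,0.85,0,0,0,3,1],
    [-0.4,0.9,0,0,0,3,1],
    [-0.4,0.9,0,0,0,3,1],
    [-0.35,0.9,0,0,0,3,1],
    [-0.35,0.9,0,0,0,3,1],
  ],
)

```text
clock: 2.5
tcp_pos: [413.7, 222.4, 247.0]
tool_rot: [-0.0, 0.952, 0.305, 0.001]
ft_force: [0.4, -0.0, -0.7]
grip_width: 10.4
```

```bash
python3 - <<'E'
from h import *
plan([530.9,-213.6,150],down(RX),10);print(cur()[2]['joints'].round(2))
E
```

```text
t 2.5 dist [ 117.2 -436.   -97. ] rot [-0.  -0.1 30.3]
[-0.395, 1.057, 0.242, -0.0, -0.01, 3.03, 1]
[-0.339, 1.077, 0.242, -0.0, -0.01, 3.03, 1]
[-0.282, 1.093, 0.242, -0.0, -0.01, 3.03, 1]
[-0.223, 1.107, 0.242, -0.0, -0.01, 3.03, 1]
[-0.165, 1.117, 0.242, -0.0, -0.01, 3.03, 1]
[-0.105, 1.124, 0.242, -0.0, -0.01, 3.03, 1]
[-0.046, 1.128, 0.242, -0.0, -0.01, 3.03, 1]
[0.014, 1.129, 0.242, -0.0, -0.01, 3.03, 1]
[0.074, 1.126, 0.242, -0.0, -0.01, 3.03, 1]
[0.133, 1.121, 0.242, -0.0, -0.01, 3.03, 1]
[-0.53  0.49 -0.09  2.02  0.07  0.63 -0.05]
```

Call:
carry_out(
  increments=[
    [-0.3,0.9,0,0,0,3,1],
    [-0.3,0.9,0,0,0,3,1],
    [-0.25,0.9,0,0,0,3,1],
    [-0.2,0.9,0,0,0,3,1],
    [-0.15,0.95,0,0,0,3,1],
  ],
)

```text
clock: 3.0
tcp_pos: [461.8, 40.3, 247.0]
tool_rot: [-0.0, 0.984, 0.179, 0.0]
ft_force: [-0.1, 0.5, -0.2]
grip_width: 0.6
```

Call:
carry_out(
  increments=[
    [-0.1,0.95,0.2,0,0,3,1],
    [-0.05,0.95,0.3,0,0,3,1],
    [0,0.95,0.4,0,0,3,1],
    [0.05,0.95,0.5,0,0,3,1],
    [0.1,0.95,0.5,0,0,3,1],
  ],
)

```text
clock: 3.5
tcp_pos: [510.3, -144.3, 170.2]
tool_rot: [-0.0, 0.999, 0.048, 0.001]
ft_force: [-0.2, -0.3, 0.3]
grip_width: 0.4
```

```bash
python3 - <<'E'
from h import *
plan(TAIL0*[1,1,0]-U*40+[0,0,50],down(RX),6);print(cur()[2]['joints'].round(2))
E
```

```text
t 3.5 dist [  20.1  -64.4 -120.2] rot [ 0.  -0.1  0.3]
[0.057, 0.275, 0.501, 0.0, -0.01, 0.05, 1]
[0.057, 0.275, 0.501, 0.0, -0.01, 0.05, 1]
[0.058, 0.275, 0.501, 0.0, -0.01, 0.05, 1]
[0.058, 0.275, 0.501, 0.0, -0.01, 0.05, 1]
[0.058, 0.275, 0.501, 0.0, -0.01, 0.05, 1]
[0.059, 0.275, 0.501, 0.0, -0.01, 0.05, 1]
[ 0.19  0.68  0.    1.93 -0.    0.53  0.29]
```

Call:
carry_out(
  increments=[
    [0.15,0.8,0.2,0,0,0,1],
    [0.15,0.85,0.7,0,0,0.2,1],
    [0.05,0,0.9,0,0,0,1],
    [0,0,0.9,0,0,0,1],
    [0,0,0.3,0,0,0,1],
  ],
)

```text
clock: 4.0
tcp_pos: [528.3, -206.5, 47.7]
tool_rot: [-0.001, 0.999, 0.048, -0.002]
ft_force: [-0.7, -0.3, -1.5]
grip_width: 0.4
```

```bash
python3 - <<'E'
from h import *
plan(TAIL0*[1,1,0]-U*13+[0,0,50],down(RX),1)
im=save('wrist','w1.png');c=cam('wrist');p=cur()[0]
print(c[3].round(2).tolist(),[proj('wrist',q,c).round() for q in (TAIL0,EDGE,p)])
E
```

```text
t 4.0 dist [-0.3 24.8  2.3] rot [-0.1  0.3  0.2]
[0.05, -0.617, -0.056, -0.13, 0.25, 0.21, 1]
[[1.0, 0.09, 0.03, 520.97], [0.1, -0.94, -0.31, -123.65], [-0.0, 0.32, -0.95, 185.12], [0.0, 0.0, 0.0, 1.0]] [array([324., 248.]), array([ 336., -941.]), array([319., 322.])]
```

View pics/w1.png

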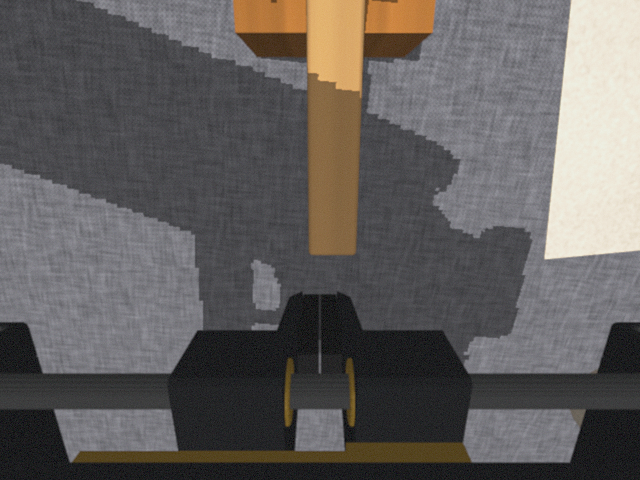

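The wrist view shows the tail's end edge at columns 309-356, row 255, about 5 mm to +x of the finger centre line (column 320).

```bash
python3 - <<'E'
from h import *
p,r,_=cur()
for q in((309,255),(356,255)):
    w=ray('wrist',q,63);print(w.round(1),r.inv().apply(w-p).round(1))
for q in((236,33),(433,33)): print(ray('wrist',q,45).round(1))
for q in((308,3),(367,3)): print(ray('wrist',q,63).round(1))
E
```

```text
[ 521. -169.   63.] [ -3.8 -37.8 -15.4]
[ 538.4 -167.3   63. ] [ 13.8 -37.8 -15.5]
[488.1 -95.   45. ]
[557.2 -88.4  45. ]
[513.7 -88.7  63. ]
[531.3 -87.   63. ]
```

Call:
carry_out(
  increments=[
    [0.1,-0.2,-0.05,0,0,0.2,1],
    [0,-0.2,0,0,0,0,1],
    [0,-0.1,0,0,0,0,1],
    [0,-0.05,0,0,0,0,1],
    [0,0,0,0,0,0,1],
  ],
)

```text
clock: 4.55
tcp_pos: [532.4, -184.3, 53.5]
tool_rot: [0.0, 0.999, 0.046, 0.001]
ft_force: [0.3, -0.5, 0.6]
grip_width: 0.7
```

Call:
carry_out(
  increments=[
    [0,-0.05,0,0,0,0,1],
    [0,-0.05,0,0,0,0,1],
    [0,-0.05,0,0,0,0,1],
    [0,-0.05,0,0,0,0,1],
    [0,-0.05,0,0,0,0,1],
  ],
)

```text
clock: 5.05
tcp_pos: [531.1, -175.2, 52.8]
tool_rot: [0.0, 0.999, 0.046, 0.0]
ft_force: [1.0, -2.4, 0.9]
grip_width: 0.4
```

```bash
cat >> h.py <<'E'
def tipcheck(fn=None):
    p,r,s=cur(); print('t',round(s['clock'],2),'along',round(U@(p-EDGE),1),'x',round(RX@(p-EDGE),1),'z',round(p[2],1),'F',s['ft_force'].round(1))
    im=manip.read_camera('scene'); m=manip.masks_of('wand','scene')
    if fn: cv2.imwrite('pics/'+fn,im[:,:,::-1])
    if m:
        k=m[0]['pixels']; ys,xs=np.nonzero(k); a=xs.min(); print(round(m[0]['p'],2),'xmin',a,'xmax',xs.max(),'tail rows',[(ys[xs==a+i].min(),ys[xs==a+i].max()) for i in(4,8,12)],'head',[(ys[xs==xs.max()-i].min(),ys[xs==xs.max()-i].max()) for i in (5,10)])
    return im
E
python3 - <<'E'
from h import *
tipcheck()
E
```

```text
t 5.05 along -253.9 x 3.7 z 52.8 F [ 1.  -2.4  0.9]
0.77 xmin 214 xmax 356 tail rows [(np.int64(247), np.int64(257)), (np.int64(246), np.int64(257)), (np.int64(245), np.int64(257))] head [(np.int64(217), np.int64(236)), (np.int64(218), np.int64(236))]
```

Contact made at 2.4 N. The edge should now be under wand y of about 95. I'll push 14 mm, then back off and check.

Call:
carry_out(
  increments=[
    [0,-0.07,0,0,0,0,1],
    [0,-0.07,0,0,0,0,1],
    [0,-0.07,0,0,0,0,1],
    [0,-0.07,0,0,0,0,1],
    [0,-0.07,0,0,0,0,1],
  ],
)

```text
clock: 5.65
tcp_pos: [529.8, -160.6, 52.7]
tool_rot: [-0.0, 0.999, 0.046, -0.0]
ft_force: [-0.3, -1.2, 1.0]
grip_width: 0.8
```

Call:
carry_out(
  increments=[
    [0,0.1,0,0,0,0,1],
    [0,0.2,0,0,0,0,1],
    [0,0,0,0,0,0,1],
    [0,0,0,0,0,0,1],
    [0,0,0,0,0,0,1],
  ],
)

```text
clock: 6.15
tcp_pos: [530.8, -172.8, 52.6]
tool_rot: [-0.0, 0.999, 0.046, -0.0]
ft_force: [-0.4, 0.0, 0.2]
grip_width: 0.5
```

```bash
python3 - <<'E'
from h import *
tipcheck()
im=manip.read_camera('wrist')
m=manip.masks_of('wand','wrist')
if m:
    k=m[0]['pixels'].astype(np.uint8);c=max(cv2.findContours(k,0,1)[0],key=cv2.contourArea);print(cv2.approxPolyDP(c,2,True)[:,0].tolist())
p=manip.spot_in('wand_tail','wrist');print(p[:2])
E
```

```text
t 6.15 along -251.5 x 3.6 z 52.6 F [-0.4  0.   0.2]
0.7 xmin 215 xmax 364 tail rows [(np.int64(246), np.int64(258)), (np.int64(245), np.int64(258)), (np.int64(245), np.int64(257))] head [(np.int64(216), np.int64(234)), (np.int64(216), np.int64(235))]
[[290, 0], [296, 280], [338, 281], [345, 1]]
[{'point': [316.3, 130.9], 'p': 0.61}]
```

```bash
cat >> h.py <<'E'
def wr():
    manip.read_camera('wrist'); c=cam('wrist'); m=manip.masks_of('wand','wrist')
    if not m: print('no wrist mask'); return
    k=m[0]['pixels']; ys,xs=np.nonzero(k); b=ys.max()-6; row=xs[ys==b]
    w=ray('wrist',((row.min()+row.max())/2,ys.max()+.5),63,c); a=ray('wrist',(row.min(),b),63,c); d=ray('wrist',(row.max()+1,b),63,c)
    ta=U@(w-EDGE); print('tail along@63',round(ta,1),'across',round(RX@(w-EDGE),1),'width@63',round(np.linalg.norm(a-d),1),'edge at wand y',round(-ta-150,1))
E
python3 - <<'E'
from h import *
wr()
E
```

```text
tail along@63 -226.8 across 3.0 width@63 17.5 edge at wand y 76.8
```

Call:
carry_out(
  increments=[
    [0,-0.12,0,0,0,0,1],
    [0,-0.12,0,0,0,0,1],
    [0,-0.07,0,0,0,0,1],
    [0,-0.07,0,0,0,0,1],
    [0,-0.05,0,0,0,0,1],
  ],
)

```text
clock: 7.0
tcp_pos: [529.4, -155.7, 52.8]
tool_rot: [0.0, 0.999, 0.046, 0.0]
ft_force: [-0.1, -1.5, -0.6]
grip_width: 0.4
```

Call:
carry_out(
  increments=[
    [0,0.05,0,0,0,0,1],
    [0,0.2,0,0,0,0,1],
    [0,0,0,0,0,0,1],
    [0,0,0,0,0,0,1],
    [0,0,0,0,0,0,1],
  ],
)

```text
clock: 7.5
tcp_pos: [530.2, -165.7, 52.7]
tool_rot: [-0.0, 0.999, 0.046, -0.0]
ft_force: [0.0, 1.5, 0.7]
grip_width: 0.5
```

```bash
python3 - <<'E'
from h import *
tipcheck();wr()
E
```

```text
t 7.5 along -244.3 x 3.6 z 52.7 F [0.  1.5 0.7]
0.64 xmin 219 xmax 366 tail rows [(np.int64(245), np.int64(257)), (np.int64(245), np.int64(256)), (np.int64(244), np.int64(255))] head [(np.int64(216), np.int64(234)), (np.int64(216), np.int64(235))]
tail along@63 -222.2 across 2.8 width@63 17.2 edge at wand y 72.2
```

Call:
carry_out(
  increments=[
    [0,-0.12,0,0,0,0,1],
    [0,-0.1,0,0,0,0,1],
    [0,-0.06,0,0,0,0,1],
    [0,-0.06,0,0,0,0,1],
    [0,-0.035,0,0,0,0,1],
  ],
)

```text
clock: 8.2
tcp_pos: [528.9, -150.7, 52.7]
tool_rot: [0.0, 0.999, 0.046, 0.0]
ft_force: [0.1, -1.3, 0.7]
grip_width: 0.4
```

Call:
carry_out(
  increments=[
    [0,0.05,0,0,0,0,1],
    [0,0.2,0,0,0,0,1],
    [0,0,0,0,0,0,1],
    [0,0,0,0,0,0,1],
    [0,0,0,0,0,0,1],
  ],
)

```text
clock: 8.7
tcp_pos: [529.7, -160.7, 52.7]
tool_rot: [-0.0, 0.999, 0.046, -0.0]
ft_force: [0.7, 0.4, 0.1]
grip_width: 0.5
```

```bash
python3 - <<'E'
from h import *
tipcheck();wr()
E
```

```text
t 8.7 along -239.3 x 3.6 z 52.7 F [0.7 0.4 0.1]
0.68 xmin 223 xmax 368 tail rows [(np.int64(245), np.int64(256)), (np.int64(245), np.int64(255)), (np.int64(244), np.int64(254))] head [(np.int64(216), np.int64(234)), (np.int64(217), np.int64(235))]
tail along@63 -217.2 across 3.0 width@63 17.6 edge at wand y 67.2
```

Call:
carry_out(
  increments=[
    [0,-0.12,0,0,0,0,1],
    [0,-0.1,0,0,0,0,1],
    [0,-0.06,0,0,0,0,1],
    [0,-0.06,0,0,0,0,1],
    [0,-0.035,0,0,0,0,1],
  ],
)

```text
clock: 9.4
tcp_pos: [528.5, -145.7, 52.8]
tool_rot: [0.0, 0.999, 0.046, 0.0]
ft_force: [0.3, -0.8, -0.1]
grip_width: 0.8
```

Call:
carry_out(
  increments=[
    [0,0.05,0,0,0,0,1],
    [0,0.2,0,0,0,0,1],
    [0,0,0,0,0,0,1],
    [0,0,0,0,0,0,1],
    [0,0,0,0,0,0,1],
  ],
)

```text
clock: 9.9
tcp_pos: [529.3, -155.7, 52.7]
tool_rot: [-0.0, 0.999, 0.046, -0.0]
ft_force: [-0.5, -0.2, 0.6]
grip_width: 0.1
```

```bash
python3 - <<'E'
from h import *
tipcheck();wr()
E
```

```text
t 9.9 along -234.3 x 3.6 z 52.7 F [-0.5 -0.2  0.6]
0.81 xmin 225 xmax 371 tail rows [(np.int64(238), np.int64(250)), (np.int64(238), np.int64(249)), (np.int64(237), np.int64(249))] head [(np.int64(217), np.int64(235)), (np.int64(218), np.int64(236))]
tail along@63 -221.2 across 2.8 width@63 20.8 edge at wand y 71.2
```

The tail has risen, so it tipped. I'll retreat and verify.

Call:
carry_out(
  increments=[
    [0,0.5,0,0,0,0,1],
    [0,0.8,0,0,0,0,1],
    [0,0.2,-0.8,0,0,0,1],
    [0,0,-1,0,0,0,0.6],
    [0,0,-1,0,0,0,0.4],
  ],
)

```text
clock: 10.6
tcp_pos: [534.2, -215.8, 165.5]
tool_rot: [-0.0, 0.999, 0.045, -0.001]
ft_force: [1.0, 0.3, -0.0]
grip_width: 14.1
```

```bash
python3 - <<'E'
from h import *
im=tipcheck();
i=save('top','t2.png')
f=lambda i:cv2.resize(cv2.convertScaleAbs(i,alpha=1.6),None,fx=3.8,fy=3.8,interpolation=cv2.INTER_CUBIC)
v=np.vstack([f(i[222:278,232:440]),f(im[212:282,196:404])]);cv2.imwrite('pics/z2.png',v[:,:,::-1])
E
```

```text
t 10.6 along -294.6 x 3.0 z 165.5 F [ 1.   0.3 -0. ]
```

View pics/z2.png

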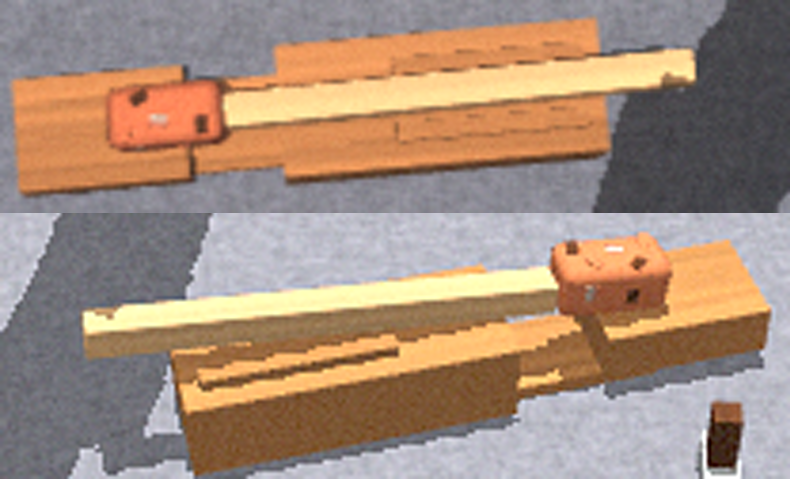

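The picture shows the wand tipped: the tail is raised and the head rests on the ledge. Next is the saddle.

Call:
carry_out(
  increments=[
    [0.4,-0.6,0,0,0,0,0.5],
    [0.5,-0.75,0,0,0,0,0.5],
    [0.5,-0.75,0,0,0,0,0.5],
    [0.5,-0.75,0,0,0,0,0.5],
    [0.5,-0.75,0,0,0,0,0.5],
  ],
)

```text
clock: 11.25
tcp_pos: [616.7, -61.6, 163.0]
tool_rot: [-0.0, 0.999, 0.046, -0.001]
ft_force: [0.6, 0.6, 0.5]
grip_width: 43.9
```

Call:
carry_out(
  increments=[
    [0.5,-0.75,0,0,0,0,0.5],
    [0.5,-0.7,0,0,0,0,0.5],
    [0,0,0,0,0,0,0.5],
    [0,0,0,0,0,0,0.5],
    [0,0,0,0,0,0,0.5],
  ],
)

```text
clock: 11.75
tcp_pos: [650.5, -3.7, 163.7]
tool_rot: [0.001, 0.999, 0.045, -0.001]
ft_force: [0.0, 0.1, 0.2]
grip_width: 43.9
```

```bash
python3 - <<'E'
from h import *
im=save('wrist','w2.png');c=cam('wrist');print(cur()[0].round(1))
for k in manip.masks_of('saddle','wrist')[:2]:
    m=k['pixels'].astype(np.uint8);ct=max(cv2.findContours(m,0,1)[0],key=cv2.contourArea)
    print(k['p'],m.sum(),k['point'],ray('wrist',k['point'],26,c).round(1),cv2.minAreaRect(ct))
x,y=np.round(k['point']).astype(int)
q=im[max(0,y-100):y+100,max(0,x-130):x+130];print('crop org',max(0,x-130),max(0,y-100))
cv2.imwrite('pics/w2c.png',cv2.resize(q,None,fx=3,fy=3,interpolation=2)[:,:,::-1])
E
```

```text
[650.6  -4.  164. ]
0.76 1626 [443.7, 137.5] [737.4  79.3  26. ] ((447.9154357910156, 138.32305908203125), (50.234066009521484, 44.15636444091797), 82.87498474121094)
0.76 177 [296.3, 2.9] [620.5 156.2  26. ] ((293.5, 6.0), (12.0, 25.0), 90.0)
crop org 166 0
```

View pics/w2.png

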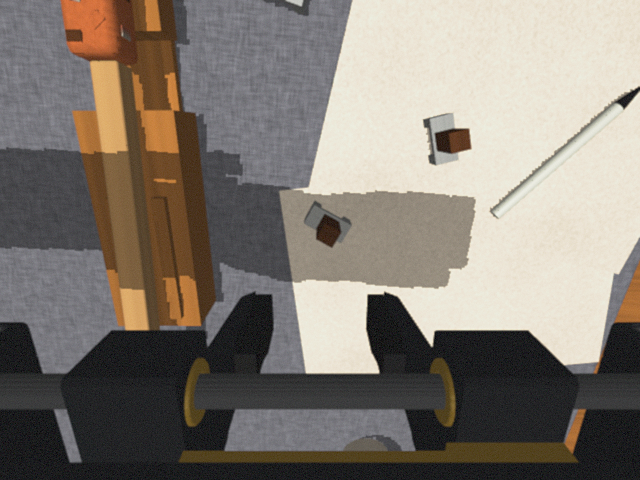

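The target saddle is at about (328,225), with its bridge running from upper left to lower right. I'll zoom in for its yaw.

```bash
python3 - <<'E'
import cv2
q=cv2.imread('pics/w2.png')[192:256,288:372]
cv2.imwrite('pics/w2c.png',cv2.resize(cv2.convertScaleAbs(q,alpha=1.8),None,fx=9,fy=9,interpolation=2))
E
```

```text
(no output)
```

View pics/w2c.png

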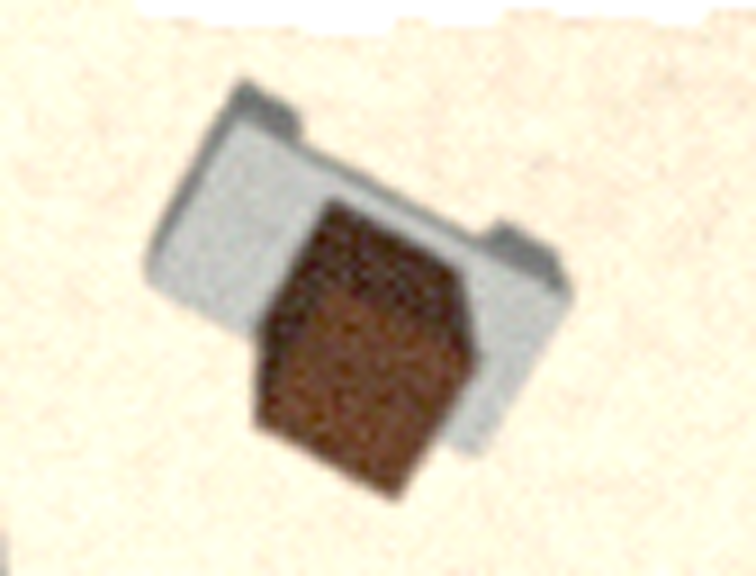

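```bash
python3 - <<'E'
from h import *
C=lambda x,y:((x+.5)/9-.5+288,(y+.5)/9-.5+192)
B=np.array([ray('wrist',C(*q),20) for q in((240,115),(148,275),(475,455),(570,295))])
P=np.array([ray('wrist',C(*q),52) for q in((325,290),(258,425),(395,498),(475,360))])
for X in(B,P):
    e=X[3]-X[0]+X[2]-X[1]; print(X.mean(0).round(1),[round(np.linalg.norm(X[i]-X[i-1]),1) for i in range(4)],'yaw',np.degrees(np.arctan2(e[1],e[0])).round(1))
s=(B.mean(0)+P.mean(0))/2
a=np.radians(np.degrees(np.arctan2(*( (B[3]-B[0]+B[2]-B[1])[[1,0]]))))
plan([s[0],s[1],90],down([np.cos(a),np.sin(a),0]),4,.5)
print(cur()[2]['joints'].round(2))
E
```

```text
[657.1   2.9  20. ] [np.float64(35.0), np.float64(17.4), np.float64(35.4), np.float64(17.8)] yaw -24.3
[656.8   2.4  52. ] [np.float64(13.8), np.float64(12.9), np.float64(13.2), np.float64(13.8)] yaw -22.3
t 11.85 dist [  6.1   6.6 -74.3] rot [ 0.1  0.1 29.4]
[0.042, -0.038, 0.464, 0.02, 0.02, 7.36, 0.5]
[0.037, -0.043, 0.464, 0.02, 0.02, 7.36, 0.5]
[0.031, -0.047, 0.464, 0.02, 0.02, 7.36, 0.5]
[0.025, -0.05, 0.464, 0.02, 0.02, 7.36, 0.5]
[-0.09  0.82  0.04  1.56 -0.04  0.76  0.06]
```

Call:
carry_out(
  increments=[
    [0.04,-0.04,0.4,0,0,7.3,0.5],
    [0.04,-0.04,0.45,0,0,7.3,0.5],
    [0.03,-0.05,0.5,0,0,7.3,0.5],
    [0.03,-0.05,0.5,0,0,7.3,0.5],
    [0,0,0,0,0,0,0.5],
  ],
)

```text
clock: 12.35
tcp_pos: [655.8, 4.1, 88.1]
tool_rot: [0.001, 0.978, -0.208, -0.003]
ft_force: [-1.1, -0.8, -0.2]
grip_width: 44.0
```

```bash
python3 - <<'E'
from h import *
a=np.radians(-24)
plan([657.0,2.7,31],down([np.cos(a),np.sin(a),0]),4,.5)
E
```

```text
t 12.35 dist [  1.2  -1.4 -57.1] rot [ 0.2  0.3 -0. ]
[0.012, 0.004, 0.357, 0.04, 0.07, -0.0, 0.5]
[0.012, 0.004, 0.357, 0.04, 0.07, -0.0, 0.5]
[0.011, 0.005, 0.357, 0.04, 0.07, -0.0, 0.5]
[0.011, 0.005, 0.357, 0.04, 0.07, -0.0, 0.5]
```

Call:
carry_out(
  increments=[
    [0.01,0,0.4,0,0,0,0.5],
    [0.01,0,0.4,0,0,0,0.5],
    [0.01,0,0.4,0,0,0,0.5],
    [0.01,0,0.22,0,0,0,0.5],
    [0,0,0,0,0,0,0.5],
  ],
  squeeze=15,
)

```text
clock: 12.85
tcp_pos: [658.3, 4.0, 32.1]
tool_rot: [0.0, 0.978, -0.207, -0.001]
ft_force: [0.2, 0.3, -0.3]
grip_width: 43.8
```

Call:
carry_out(
  increments=[
    [0,0,0,0,0,0,0.7],
    [0,0,0,0,0,0,0.8],
    [0,0,0,0,0,0,1],
    [0,0,0,0,0,0,1],
    [0,0,0,0,0,0,1],
  ],
)

```text
clock: 13.35
tcp_pos: [659.8, 4.2, 34.5]
tool_rot: [-0.0, 0.978, -0.207, 0.0]
ft_force: [-0.4, 0.2, 1.8]
grip_width: 13.5
```

The grip is on the post at 13.5 mm opening. Now I'll lift and move to hover over the edge.

Call:
carry_out(
  increments=[
    [0,0,-0.4,0,0,0,1],
    [0,0,-0.8,0,0,0,1],
    [0,0,-0.9,0,0,-3,1],
    [0,0,-0.6,0,0,-3,1],
    [0,0,-0.2,0,0,-3,1],
  ],
)

```text
clock: 13.85
tcp_pos: [661.6, 3.8, 154.5]
tool_rot: [-0.0, 0.992, -0.129, 0.003]
ft_force: [0.3, -0.2, 0.5]
grip_width: 14.0
```

```bash
python3 - <<'E'
from h import *
plan(EDGE+RX*2+[0,0,100],down(RX),10)
E
```

```text
t 13.85 dist [-155.3   73.7   -9.5] rot [ -0.   -0.4 -20.1]
[-0.423, -0.079, 0.021, -0.0, -0.04, -2.01, 1]
[-0.419, -0.093, 0.021, -0.0, -0.04, -2.01, 1]
[-0.416, -0.108, 0.022, -0.0, -0.04, -2.01, 1]
[-0.412, -0.123, 0.022, -0.0, -0.04, -2.01, 1]
[-0.407, -0.137, 0.022, -0.0, -0.04, -2.01, 1]
[-0.402, -0.151, 0.022, -0.0, -0.04, -2.01, 1]
[-0.397, -0.165, 0.023, -0.0, -0.04, -2.01, 1]
[-0.391, -0.179, 0.023, -0.0, -0.04, -2.01, 1]
[-0.384, -0.192, 0.023, -0.0, -0.04, -2.01, 1]
[-0.377, -0.206, 0.023, -0.0, -0.04, -2.01, 1]
```

Call:
carry_out(
  increments=[
    [-0.42,-0.08,0,0,0,-2,1],
    [-0.42,-0.1,0,0,0,-2,1],
    [-0.42,-0.1,0,0,0,-2,1],
    [-0.41,-0.12,0,0,0,-2,1],
    [-0.41,-0.14,0,0,0,-2,1],
  ],
)

```text
clock: 14.35
tcp_pos: [581.5, 41.3, 151.1]
tool_rot: [-0.0, 0.999, -0.043, 0.001]
ft_force: [-0.0, 1.0, -0.4]
grip_width: 13.7
```

Call:
carry_out(
  increments=[
    [-0.4,-0.15,0,0,0,-2,1],
    [-0.4,-0.17,0,0,0,-2,1],
    [-0.39,-0.18,0,0,0,-2,1],
    [-0.38,-0.2,0,0,0,-2,1],
    [-0.37,-0.2,0,0,0,-2,1],
  ],
)

```text
clock: 14.85
tcp_pos: [504.5, 78.7, 151.0]
tool_rot: [-0.0, 0.999, 0.045, 0.001]
ft_force: [-0.1, -0.6, -0.9]
grip_width: 13.9
```

Call:
carry_out(
  increments=[
    [0,0,0,-3,0,0,1],
    [0,0,0,-2.8,0,0,1],
    [0,0,0,0,0,0,1],
    [0,0,0,0,0,0,1],
    [0,0,0,0,0,0,1],
  ],
)

```text
clock: 15.35
tcp_pos: [505.0, 77.8, 150.3]
tool_rot: [0.05, 0.998, 0.043, 0.002]
ft_force: [-0.2, -0.2, -0.0]
grip_width: 13.7
```

```bash
python3 - <<'E'
from h import *
tilt=R.from_rotvec(-.102*RX)*down(RX)
plan(EDGE+RX*2+[0,0,100],tilt,1)
p,r,s=cur();im=save('wrist','w3.png');print(r.as_matrix().round(3).tolist())
g=lambda l,z:print(l,[proj('wrist',p+r.apply([x,y,z])).round() .tolist() for x in(-7,7) for y in(-7,7)])
g('post top',34.5-52);g('post base',34.5-20)
E
```

```text
t 15.35 dist [ 1.3 -0.3 -5.3] rot [-0.1 -0.  -0.3]
[0.032, -0.004, 0.134, -0.07, -0.01, -0.26, 1]
[[0.996, 0.086, 0.009], [0.087, -0.991, -0.1], [0.001, 0.101, -0.995]]
post top [[301.0, 330.0], [302.0, 359.0], [337.0, 330.0], [336.0, 359.0]]
post base [[305.0, 293.0], [305.0, 319.0], [334.0, 293.0], [333.0, 319.0]]
```

View pics/w3.png

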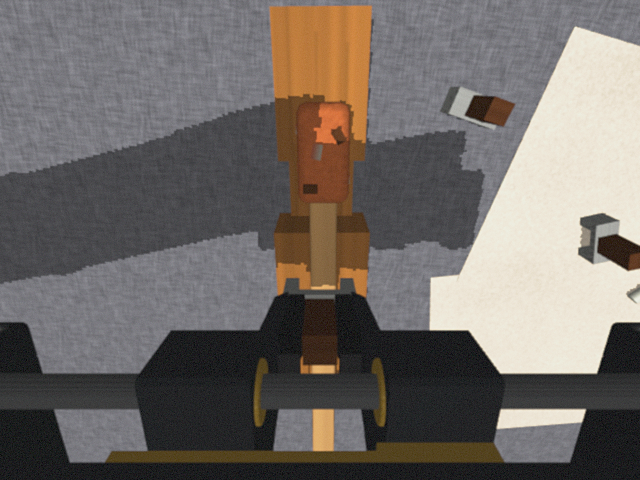

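The wrist view shows the held saddle level, with its legs at columns 285-298 and 341-353. The stick centre is near column 323 and the stand's edge is near row 237. I'll zoom in for the numbers.

```bash
python3 - <<'E'
from h import *
q=cv2.imread('pics/w3.png')[196:306,258:384]
cv2.imwrite('pics/w3c.png',cv2.resize(cv2.convertScaleAbs(q,alpha=2),None,fx=5.4,fy=5.4,interpolation=2))
print([proj('wrist',EDGE+RX*x).round(1).tolist() for x in(-35,0,35)])
for x in(-9,0,9): print([proj('wrist',EDGE+RX*x+U*y+[0,0,18-.102*y]).round(1).tolist() for y in(0,28)])
p,r,s=cur()
print('bridge front top corners',[proj('wrist',p+r.apply([x,-9,14.5])).round(1).tolist() for x in(-18,18)])
E
```

```text
[[269.8, 232.8], [318.1, 232.6], [366.3, 232.4]]
[[304.7, 242.8], [304.0, 201.9]]
[[318.0, 242.8], [317.8, 201.9]]
[[331.3, 242.7], [331.5, 201.8]]
bridge front top corners [[281.7, 289.4], [356.5, 289.4]]
```

View pics/w3c.png

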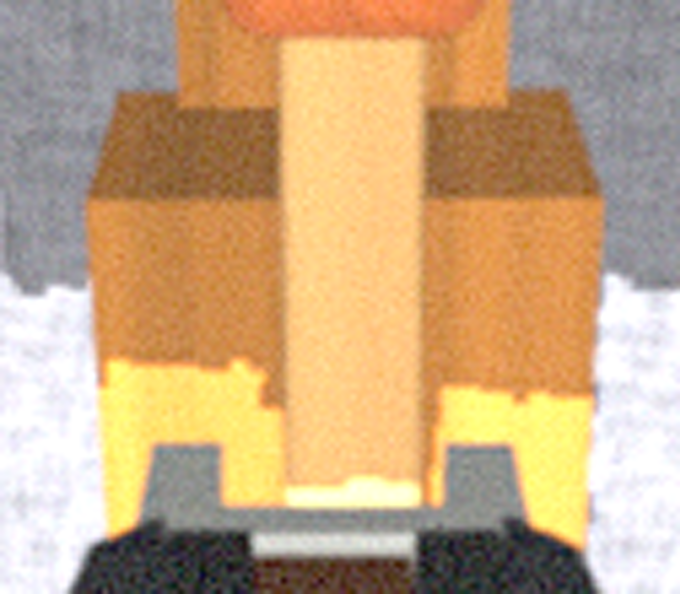

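The edge row matches the prediction. The stick is about 3.3 mm to +x of my initial axis, and the saddle sits 2.3 mm towards tool +y in the grip. I'll correct for both and descend to just above the stick.

Call:
carry_out(
  increments=[
    [0.065,-0.095,0,0,0,0,1],
    [0,-0.04,0.4,0,0,0,1],
    [0,-0.04,0.4,0,0,0,1],
    [0,-0.04,0.39,0,0,0,1],
    [0,0,0,0,0,0,1],
  ],
)

```text
clock: 15.9
tcp_pos: [506.1, 82.2, 100.2]
tool_rot: [0.051, 0.998, 0.044, 0.001]
ft_force: [0.4, 0.2, 0.4]
grip_width: 13.8
```

```bash
python3 - <<'E'
from h import *
p,r,s=cur();print(p.round(1),RX@(p-EDGE),U@(p-EDGE),s['ft_force'].round(2))
im=save('wrist','w4.png')
q=im[190:310,250:390,::-1];cv2.imwrite('pics/w4c.png',cv2.resize(cv2.convertScaleAbs(q,alpha=2.2),None,fx=5,fy=5,interpolation=2))
print([proj('wrist',EDGE+RX*x).round(1).tolist() for x in(-35,0,35)])
for x in(-9,0,9): print([proj('wrist',EDGE+RX*x+U*y+[0,0,18-.102*y]).round(1).tolist() for y in(0,12,28)])
E
```

```text
[506.1  82.2 100.2] 2.271957642211066 4.701503483979776 [0.44 0.15 0.38]
[[256.5, 270.8], [314.6, 270.6], [372.7, 270.5]]
[[297.9, 286.3], [297.4, 266.2], [296.7, 238.0]]
[[314.2, 286.3], [314.0, 266.1], [313.7, 238.0]]
[[330.4, 286.3], [330.5, 266.1], [330.7, 237.9]]
```

View pics/w4c.png

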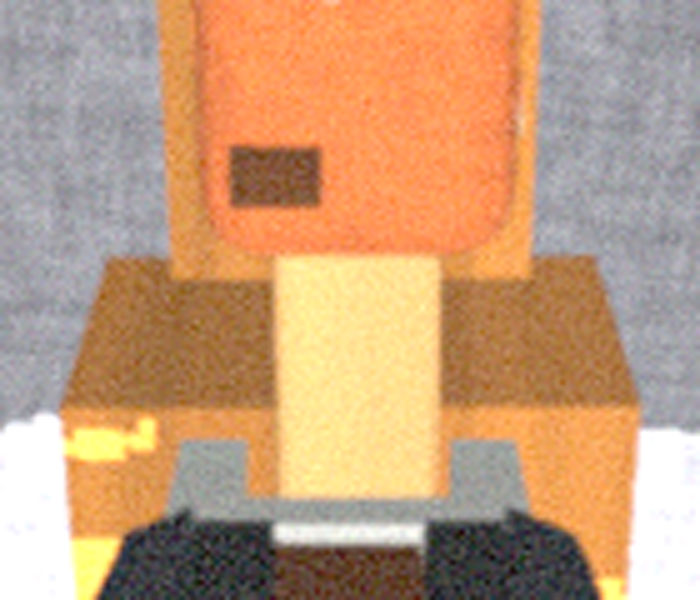

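The slot centre is at 348 against a stick centre of 359 (5x crop), so it needs about +1.1 mm in tool x. I'll correct that, then lower slowly.

Call:
carry_out(
  increments=[
    [0.03,0,0,0,0,0,1],
    [0,0,0,0,0,0,1],
    [0,-0.01,0.1,0,0,0,1],
    [0,-0.01,0.1,0,0,0,1],
    [0,-0.005,0.05,0,0,0,1],
  ],
)

```text
clock: 16.45
tcp_pos: [508.1, 82.6, 91.3]
tool_rot: [0.05, 0.998, 0.044, 0.002]
ft_force: [-0.2, -0.5, 0.1]
grip_width: 14.0
```

Call:
carry_out(
  increments=[
    [0,-0.003,0.03,0,0,0,1],
    [0,-0.003,0.03,0,0,0,1],
    [0,-0.003,0.03,0,0,0,1],
    [0,0,0,0,0,0,1],
    [0,0,0,0,0,0,1],
  ],
)

```text
clock: 16.95
tcp_pos: [508.2, 82.5, 88.0]
tool_rot: [0.051, 0.998, 0.044, 0.002]
ft_force: [-0.3, -0.9, -0.8]
grip_width: 13.8
```

Call:
carry_out(
  increments=[
    [-0.02,0,0,0,0,0,1],
    [0,0,0.025,0,0,0,1],
    [0,0,0.025,0,0,0,1],
    [0,0,0.025,0,0,0,1],
    [0,0,0,0,0,0,1],
  ],
)

```text
clock: 17.45
tcp_pos: [507.3, 82.2, 84.9]
tool_rot: [0.051, 0.998, 0.044, 0.002]
ft_force: [-0.4, 0.2, -1.0]
grip_width: 13.8
```

```bash
python3 - <<'E'
from h import *
for i in range(3):
    p,r,s=cur();print(p.round(1),(RX@(p-EDGE)).round(2),(U@(p-EDGE)).round(2),s['ft_force'].round(2))
    im=manip.read_camera('wrist')
cv2.imwrite('pics/w5.png',im[:,:,::-1])
E
```

```text
[507.3  82.2  84.9] 3.48 4.57 [-0.38  0.2  -0.97]
[507.4  82.1  85. ] 3.55 4.54 [ 0.08  0.19 -0.35]
[507.4  82.2  85. ] 3.57 4.56 [-0.04 -0.08 -0.36]
```

Call:
carry_out(
  increments=[
    [0,0,0.015,0,0,0,1],
    [0,0,0.015,0,0,0,1],
    [0,0,0,0,0,0,1],
    [0,0,0,0,0,0,1],
    [0,0,0,0,0,0,1],
  ],
)

```text
clock: 18.1
tcp_pos: [507.5, 82.1, 83.8]
tool_rot: [0.051, 0.998, 0.044, 0.002]
ft_force: [0.5, 0.1, -0.8]
grip_width: 14.0
```

```bash
python3 - <<'E'
from h import *
for i in range(4):
    p,r,s=cur();print(p.round(1),s['ft_force'].round(2)); im=manip.read_camera('wrist')
E
```

```text
[507.5  82.1  83.8] [ 0.49  0.13 -0.79]
[507.5  82.   83.8] [ 0.2  -0.45 -0.24]
[507.5  82.   83.9] [ 0.3  -0.05 -0.62]
[507.5  82.   83.9] [ 0.35 -0.73 -0.59]
```

Call:
carry_out(
  increments=[
    [0,0,0.015,0,0,0,1],
    [0,0,0.015,0,0,0,1],
    [0,0,0,0,0,0,1],
    [0,0,0,0,0,0,1],
    [0,0,0,0,0,0,1],
  ],
)

```text
clock: 18.8
tcp_pos: [507.6, 82.0, 82.8]
tool_rot: [0.05, 0.998, 0.044, 0.002]
ft_force: [-0.8, 0.6, 4.7]
grip_width: 13.9
```

```bash
python3 - <<'E'
from h import *
for i in range(4):
    p,r,s=cur();print(p.round(1),s['ft_force'].round(2)); im=manip.read_camera('wrist')
E
```

```text
[507.6  82.   82.8] [-0.85  0.57  4.65]
[507.6  81.9  82.9] [-1.18 -0.27  5.28]
[507.6  82.   82.9] [-0.84  0.78  5.01]
[507.6  81.9  82.9] [-0.76  0.58  4.93]
```

Seated at 5 N. I'll ease off a little and open.

Call:
carry_out(
  increments=[
    [0,0,-0.01,0,0,0,1],
    [0,0,0,0,0,0,0.8],
    [0,0,0,0,0,0,0.6],
    [0,0,0,0,0,0,0.5],
    [0,0,0,0,0,0,0.5],
  ],
)

```text
clock: 19.5
tcp_pos: [507.4, 81.9, 82.9]
tool_rot: [0.051, 0.998, 0.044, 0.002]
ft_force: [-0.0, -0.1, -0.2]
grip_width: 39.6
```

Call:
carry_out(
  increments=[
    [0,0,-0.2,0,0,0,0.5],
    [0,0,-0.5,0,0,0,0.5],
    [0,0,-0.9,0,0,0,0.5],
    [0,0,-1,0,0,0,0.5],
    [0,0,-0.5,0,0,0,0.5],
  ],
)

```text
clock: 20.0
tcp_pos: [507.4, 94.9, 209.7]
tool_rot: [0.05, 0.998, 0.044, 0.004]
ft_force: [0.8, -0.5, -0.8]
grip_width: 44.1
```

Call:
carry_out(
  increments=[
    [0,0.8,-0.4,0,0,0,0.5],
    [0,0.9,0,0,0,0,0.5],
    [0,0.4,0,0,0,0,0.5],
    [0,0,0,0,0,0,0.5],
    [0,0,0,0,0,0,0.5],
  ],
)

```text
clock: 20.5
tcp_pos: [513.5, 13.6, 231.0]
tool_rot: [0.05, 0.998, 0.044, 0.002]
ft_force: [-0.1, 0.4, 0.2]
grip_width: 44.0
```

```bash
python3 - <<'E'
from h import *
a=save('wrist','w6.png');c=cam('wrist');s=save('scene','s6.png')
print(cur()[0].round(1),[proj('wrist',EDGE+RX*x+U*1.5+[0,0,z],c).round() for x,z in((3.4,45),(3.4,82))], [proj('scene',EDGE+RX*3.4+[0,0,z]).round() for z in(0,30,55)])
f=cv2.resize(cv2.convertScaleAbs(s[200:290,200:400],alpha=1.5),(640,288),interpolation=2)
w=cv2.resize(cv2.convertScaleAbs(a[0:330,120:520],alpha=1.5),(364,300),interpolation=2)
v=np.zeros((590,640,3),np.uint8);v[:288]=f;v[290:,:364]=w;cv2.imwrite('pics/f.png',v[:,:,::-1])
E
```

```text
[513.4  14.6 230.6] [array([319., 133.]), array([319., 140.])] [array([328., 237.]), array([328., 225.]), array([329., 215.])]
```

View pics/f.png

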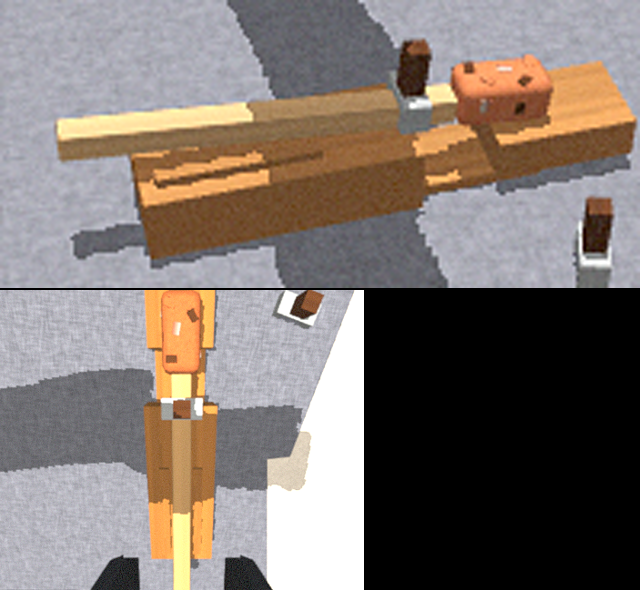

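```bash
python3 -c "
from h import *
print(manip.hand_in(), manip.sense()['clock'])"
```

```text
the job is handed in; nothing more can be done
the job is handed in; nothing more can be done
```

The job is handed in: the wand is tipped onto the ledge, and the saddle marker is seated astride it above the edge with the gripper clear. It finished at about 20.6 s of the 72 s allowed.

- **Wand:** I pushed the tail with closed fingers, first about 20 mm, then in 5 mm steps. After each push I backed off to see whether it tipped. It tipped after the third 5 mm step, so the balance point should be no more than about 5 mm past the edge. The end-of-move force readings while pushing were no more than 2.6 N.
- **Saddle:** I took the rightmost one, tilted it to match the wand and lowered it until it touched the stick at about 5 N. I then eased off, let go and moved away.
- **Last checks:** The last scene and wrist pictures, taken after letting go, show the saddle upright astride the stick at the edge. The head is on the ledge and the tail is raised. I never moved near the cup, jar or bowl.
- **Disagreement:** The top and wrist cameras differed by about 3 mm sideways. I used the wrist view to place the saddle.
- **Not measured:** The along-wand position of the seated saddle was judged from pixels to within roughly 2 mm. I did not measure the force on the ledge. I viewed 11 pictures, one over the budget.

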